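# Build up the drip coffee filter on its cup

## Task

Get the drip coffee filter ready, working from the bottom up: first stand the small cup upright in the middle of the round cork coaster, then seat the steel filter on the cup with its foot in the mouth, then put the press into the filter, disc down on the floor of the chamber, and last put the tall lid over it, sitting fully down on the filter's rim. Set each piece down gently, do not drop it, and leave the tin, the jar and the two capsules where they are.

Things in the scene. Friction and masses are not known exactly. Their poses are not given: they have to be found in the camera images.
- espresso_cup: white china cup, 62 mm across the mouth (46 mm or more clear inside), 52 mm tall, narrowing to a 44 mm foot, one ear handle. Origin at foot height, z up. The round body's axis stands at x = 0, y = +13 mm; the handle sticks out to y = -44 mm. Starts upright, any yaw. Grip across the body along its x axis, near the rim
- dripper: steel drip filter, round, 39 mm tall, upright. Origin: centre of its underside, z up. Foot 40 mm across (z 0 to 6), flange 72 mm across (z 6 to 9), open chamber 56 mm outside, 49 mm inside (z 9 to 39, inner floor z = 12). Grip across the chamber above the flange. On the cup the flange rests on the rim, foot in the mouth: its origin is then 46 mm above the cup's
- press: steel press: disc 41 mm across and 4 mm thick, a stem 8 mm across and, from z = 31 to 50 mm, a round grip 12 mm across. Starts upright, disc down. Origin: centre of the disc's underside, z up. In the filter it rests on the chamber floor and its grip stands 23 mm above the chamber rim
- lid: tall hollow steel lid, round, 61 mm high, starts open side down. Origin: centre of its lower edge, z up. Skirt 70 mm outside, 64 inside, 6 mm deep, then an inner shoulder that rests on the chamber rim; drum 60 mm outside (50 inside, hollow to z = 33); on top (z 43 to 61) a round knob 15 mm across. Seated, its origin is 33 mm above the filter's
- coaster: round cork coaster, 92 mm across, 8 mm thick, fixed to the worktop. Origin: centre of its underside
- food_tin: short round tin, 75 mm across, 58 mm tall. Bystander, to be left where it is. Origin: centre of its underside
- jam_jar: jam jar, 70 mm across, 86 mm tall. Bystander, to be left where it is. Origin: centre of its underside
- capsule_0: red-brown coffee capsule, 37 mm across, 29 mm tall. Bystander, to be left where it is. Origin: centre of its underside
- capsule_1: dark blue coffee capsule, 37 mm across, 29 mm tall. Bystander, to be left where it is. Origin: centre of its underside
Mind the look-alikes: they are no part of the job. What is shaped like the espresso_cup but green is not meant. There is more than one size of the coaster; the one meant has the size given above.

How it is judged (in metres and radians):
On the way, in this order (a step that is already met when the one before it is completed fails the run):
1. the cup stands upright on the coaster (x of coaster in the frame of espresso_cup between -0.015 and 0.015 m and y of coaster in the frame of espresso_cup between -0.002 and 0.028 m and height (world z) of espresso_cup between 0.005 and 0.011 m and angle between espresso_cup's own z axis and vertical below 0.08 rad), for 0.2 s.
2. the filter sits on the cup on the coaster (all of step 1 and x of dripper in the frame of espresso_cup between -0.008 and 0.008 m and y of dripper in the frame of espresso_cup between 0.005 and 0.021 m and z of dripper in the frame of espresso_cup between 0.043 and 0.049 m and angle between dripper's own z axis and vertical below 0.08 rad), for 0.2 s.
3. the press lies in the filter (all of step 2 and horizontal distance between press and dripper below 0.007 m and z of press in the frame of dripper between 0.0095 and 0.0145 m and angle between press's own z axis and vertical below 0.1 rad), for 0.2 s.
4. the lid sits on the filter (all of step 3 and horizontal distance between lid and dripper below 0.007 m and z of lid in the frame of dripper between 0.0305 and 0.0355 m and angle between lid's own z axis and vertical below 0.1 rad), for 0.2 s.
At the end, for the whole second after the job is handed in: All upright (5 degrees), released, at rest: cup on the coaster, its body axis within 15 mm of the centre along each cup axis; filter seated on the cup (8 mm, height 3 mm); press on the chamber floor and lid down on the chamber rim (each 7 mm sideways, 2.5 mm in height) (all of step 4 and linear speed of each of espresso_cup, dripper, press, lid below 0.02 m/s and angular speed of each of espresso_cup, dripper, press, lid below 0.2 rad/s and contact force between each of espresso_cup, dripper, press, lid and the fingers below 0.1 N); the robot touches nothing.
It fails at once if the tin, the jar or a capsule is moved more than 30 mm (distance of any of food_tin, jam_jar, capsule_0, capsule_1 from where it was at the start of the episode above 0.03 m).
It fails at once if the cup, filter, press or lid is dropped or flung (faster than 0.6 m/s while no finger touches it) ((contact force between espresso_cup and the fingers below 0.01 N and linear speed of espresso_cup above 0.6 m/s) or (contact force between dripper and the fingers below 0.01 N and linear speed of dripper above 0.6 m/s) or (contact force between press and the fingers below 0.01 N and linear speed of press above 0.6 m/s) or (contact force between lid and the fingers below 0.01 N and linear speed of lid above 0.6 m/s)).
It also fails if it takes over 120 s, if anything falls off the work surface, if the arm or the gripper's body presses on something with over 40 N, if the wrist force passes 120 N, or if a joint passes its speed limit or range.

## Robot

A 7-joint arm with a two-finger parallel gripper is mounted at the origin on a cart in front of the work surface, level with it; the furniture and walls round the work are solid. World frame = base frame: x ahead of the robot, y to its left, z up, the work surface at z = 0. Lengths are in m, angles in degrees, forces in N, time in s.
With the tool pointing down it reaches from about 0.425 to 0.875 m from the base axis. Payload 4.7 kg.
Tool frame: the origin (TCP) lies midway between the tips of the shut fingers; the grasp point (between the pads) lies 19 mm behind it; z points along the fingers, y is the line along which they close (so a half turn about z gives the same grasp; the last joint's range is limited). The gripper opens to 87 mm and grips with 3 to 60 N. Pads are 19 mm wide; open, the fingers measure 117 mm over their backs; the gripper's body (75 mm by 190 mm) begins 51 mm behind the grasp point.
Start: joints at [-75.682, 18.392, -4.016, 83.108, 1.295, 78.541, -3.26], TCP at [0.152, 0.632, 0.223] pointing down, gripper open.
Joint ranges: [-163.93, 163.93], [-17.29, 119.83], [-79.2, 71.16], [3.27, 140.29], [-89.18, 269.18], [5.43, 117.66], [-154.24, 154.24]. Speed limits (degrees/s): [147.25, 147.25, 180, 180, 180, 180, 180].

## Interface

Orientations are given as [roll, pitch, yaw] about the fixed x, y, z axes, in that order (R = Rz(yaw) Ry(pitch) Rx(roll)).
In Python, from cell import env gives the robot as it stands. The module is installed in compiled form; this text tells all that it offers.
- The arm moves only by the tool step_arm, never from a script. Its argument "rows" is a list of rows, each an object with "angular": the turn, a rotation vector about the tool's x, y, z in units of pi rad (1.0 is pi rad), a list of three; "slide": the shift along the tool's x, y, z in units of 500 mm (1.0 is 500 mm), a list of three; "jaw": the opening, from 0 (shut) to 1 (fully open). A call has 1 to 10 rows; each row shifts and turns the commanded pose from where the row before left it, along the tool's axes as they then stand; what a row does not reach is not made up. A row lasts 1/8 s, in which the tool goes at most 62.5 mm and 10.7 degrees, less where a joint would pass 70% of its speed; a pose out of reach is approached as far as the arm can. A call with a number of a shift or a turn outside -1 to 1 is refused whole. A call with a gripper value outside its range is refused whole. The fingers move at their own pace and stop on an object; "newtons" is the grip in N (left out, the last holds). Time passes only in rows, so rows that do not move let the fingers close. It gives the time, the measured TCP pose, the force, the opening and the grip force at its end, in the units of the state.
- env.get_obs(): the state, without advancing time (a new reading comes with each control period).
- env.read_camera(name): name is "scene" or "top" or "wrist"; returns the picture (420x560x3 uint8, red, green, blue); there is no depth.
- env.camera_info(name): a dict with "fx", "fy", "cx", "cy" (pixels), "R" (3x3) and "t" (3): a world point X has camera coordinates R X + t. Camera axes: x right, y down, z forward; pixel columns grow to the right and rows downward; lengths in m; the calibration is good to about 2 mm. A picture is of the moment at which its call begins: read the wrist's pose just before it. camera_info takes no time and is no camera call; for the wrist camera it gives the pose at the moment of the call.
- env.sign_off(): hands the job in; it is judged then, once.
The state is a dict: "time_s": time; "qpos": joint angles; "joint_velocities": joint speeds; "effort": joint torques, N m; "tool_pos": TCP position; "tool_rot": TCP orientation; "force": force on the tool from outside, world axes, zero at the start; "wrist_torque": the same for the moment, N m; "grip_width": finger opening in m; "grasp_force": force on a finger pad.
Only numpy, scipy, OpenCV 4.12 (cv2) and the standard library are available. Lean on these libraries where they do the work, as an engineer would, in place of code of your own. Each camera call takes 0.05 s, during which the arm holds its last target. There are 200 camera calls.

## Working session

There is one attempt and no reset: what is moved stays moved. The work goes in short steps, Python scripts to look and compute and a tool call to move; the robot and the scene stay as the last step left them, time stands still between calls to the robot, and variables do not carry over. Pictures are saved under pics/ and viewed, at most 14 in all, crops included, and the job is handed in when it is done.

Besides the shell and the picture viewer there is one more tool, called as name([rows], argument=value, ...), one row to a line, values as JSON. step_arm: Moves the arm, as the interface text tells. Shifts and turns lie within -1 to 1; 1 stands for 500 mm of shift or pi rad of turn. Its arguments: {"type":"object","properties":{"rows":{"type":"array"},"newtons":{"type":"number"}},"required":["rows"]}

```bash
mkdir -p pics
python3 - <<'E'
from cell import env
import cv2, numpy as np
o=env.get_obs(); print(o['tool_pos'],o['tool_rot'],o['grip_width'],o['time_s'])
for n in ('scene','top'):
    cv2.imwrite(f'pics/{n}0.png',env.read_camera(n)[:,:,::-1]); c=env.camera_info(n)
    print(n,c['fx'],c['fy'],c['cx'],c['cy'],np.round(c['R'],4).tolist(),np.round(c['t'],4), 'pos',np.round(-np.array(c['R']).T@c['t'],3))
E
```

```text
[0.15178834 0.63146125 0.22147197] [-1.79890403e+02  8.39606043e-03  1.66491977e+02] 0.08732683187954846 0.0
scene 514.0565479878859 514.0565479878859 274.1050753562685 202.3259534899551 [[0.6706, -0.7418, -0.0088], [-0.5108, -0.4531, -0.7307], [0.538, 0.4945, -0.6827]] [-0.348   0.2888  0.9356] pos [-0.122 -0.59   0.847]
top 390.61434175832034 390.61434175832034 275.7351478022884 212.72011718862632 [[0.1144, -0.9934, 0.0009], [-0.9668, -0.1116, -0.23], [0.2286, 0.0255, -0.9732]] [-0.0389  0.5312  0.9697] pos [ 0.296 -0.004  1.066]
```

View pics/top0.png

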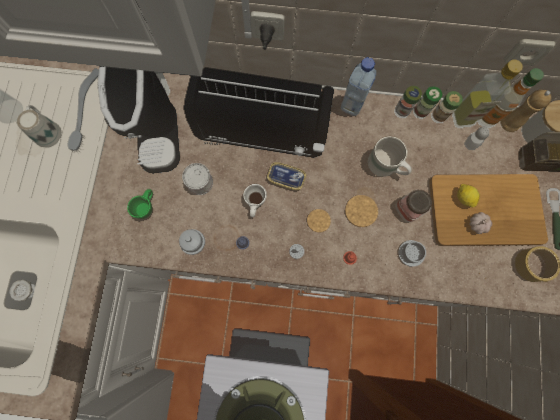

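View pics/scene0.png

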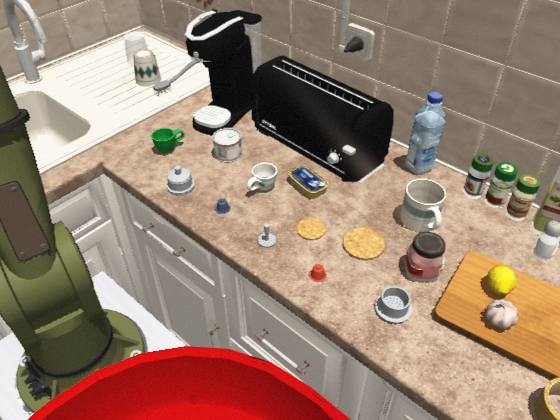

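Top view: the coaster candidates are the biscuit-coloured discs at (319,220) and (362,211). The right one is about 32 px across, which is roughly 92 mm, so it fits. The cup candidates are the white one at (255,197), the green one at (140,207) and a large mug at (389,157). The white one is about 22 px, or 62 mm, so it fits. The filter is at (412,253), the press at (297,251) and the lid at (191,241). An enlarged crop will confirm these.

Run:
```python
import cv2, numpy as np
a=cv2.imread('pics/top0.png'); b=cv2.imread('pics/scene0.png')
R=lambda i,x,y,w,h,k:cv2.resize(i[y:y+h,x:x+w],None,fx=k,fy=k,interpolation=cv2.INTER_CUBIC)
t=np.hstack([R(a,x,y,50,50,5) for x,y in((231,172),(337,186),(387,228))])
u=np.hstack([R(a,x,y,50,50,5) for x,y in((272,226),(166,216),(295,195))])
cv2.imwrite('pics/c1.png',np.vstack([t,u]))
t=np.hstack([R(b,x,y,50,60,5) for x,y in((238,150),(338,212),(368,275))])
u=np.hstack([R(b,x,y,50,60,5) for x,y in((242,205),(155,155),(287,200))])
cv2.imwrite('pics/c2.png',np.vstack([t,u]))
```

```text
(no output)
```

View pics/c1.png

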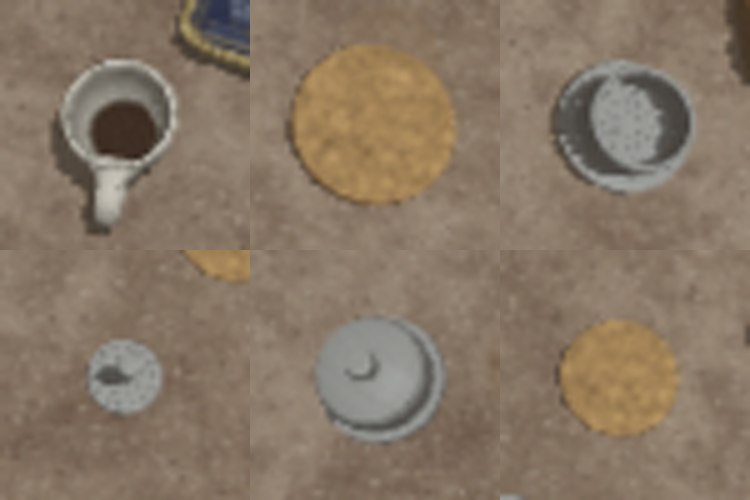

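View pics/c2.png

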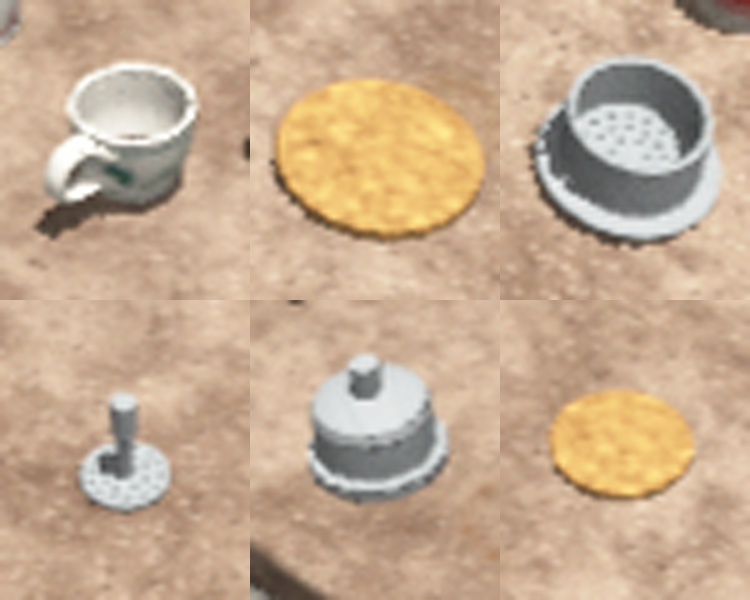

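```bash
cat > h.py <<'E'
from cell import env
import numpy as np
def bp(n,u,v,z,c=None):
    c=c or env.camera_info(n); R=np.array(c['R']); p=-R.T@np.array(c['t'])
    d=R.T@np.array([(u-c['cx'])/c['fx'],(v-c['cy'])/c['fy'],1]); return p+d*(z-p[2])/d[2]
def pj(X,c):
    q=np.array(c['R'])@X+c['t']; return np.array([c['fx']*q[0]/q[2]+c['cx'],c['fy']*q[1]/q[2]+c['cy']])
E
python3 - <<'E'
from h import *
for l,n,u,v,z in [('cup','top',254.8,195.2,.052),('cup','scene',238+132/5,150+103/5,.052),('handle','top',252.2,217,.026),
('coaster','top',361.9,210.7,.008),('coaster','scene',338+131/5,212+155/5,.008),('dripper rim','scene',396.1,298,.039),('dripper flange','top',387+123/5,228+126/5,.009),
('press','top',297,251.2,.004),('press','scene',267,240.2,.004),('pressgrip','scene',266.8,225.2,.05),('lid knob','scene',178,167.2,.061),('lid drum','top',166+122.5/5,216+120/5,.043),
('lid skirt','top',166+129/5,216+128/5,.006),
('jar','top',419,198,.086),('jar','scene',429,245,.086),('tin','top',196,175,.058),('caps1','top',242,242,.02),('caps0','top',351,257,.02),('blue tin','top',286,177,.02),('mug','top',390,155,.08)]:
    p=bp(n,u,v,z); print(l,n,np.round(p,4),round(np.hypot(p[0],p[1]),3))
E
```

```text
cup top [0.5762 0.084  0.052 ] 0.582
cup scene [0.5717 0.0788 0.052 ] 0.577
handle top [0.5213 0.0855 0.026 ] 0.528
coaster top [ 0.5781 -0.2143  0.008 ] 0.617
coaster scene [ 0.5727 -0.2185  0.008 ] 0.613
dripper rim scene [ 0.4699 -0.3595  0.039 ] 0.592
dripper flange top [ 0.4747 -0.3558  0.009 ] 0.593
press top [ 0.4452 -0.0464  0.004 ] 0.448
press scene [ 0.4394 -0.0506  0.004 ] 0.442
pressgrip scene [ 0.4409 -0.0498  0.05  ] 0.444
lid knob scene [0.4346 0.2368 0.061 ] 0.495
lid drum top [0.437  0.2383 0.043 ] 0.498
lid skirt top [0.4381 0.2428 0.006 ] 0.501
jar top [ 0.6083 -0.3443  0.086 ] 0.699
jar scene [ 0.5888 -0.352   0.086 ] 0.686
tin top [0.6127 0.2492 0.058 ] 0.661
caps1 top [0.4507 0.1045 0.02  ] 0.463
caps0 top [ 0.444  -0.1911  0.02  ] 0.483
blue tin top [0.6478 0.0064 0.02  ] 0.648
mug top [ 0.7215 -0.2652  0.08  ] 0.769
```

The crops confirm the picks: the white cup with its handle pointing to world -x, and the larger coaster (33 px = 92 mm), not the small disc at (319,220). The two cameras agree to about 5 mm on every piece, and the offset is the same for each. I will use the mean of the two, with one grasp yaw throughout so that the bias cancels out.

step_arm([
  {"angular":[0,0,-0.0375],"slide":[0,0,0],"jaw":1},
  {"angular":[0,0,-0.0375],"slide":[0,0,0],"jaw":1},
  {"angular":[0,0,0],"slide":[-0.06,-0.0785,0],"jaw":1},
  {"angular":[0,0,0],"slide":[-0.06,-0.0785,0],"jaw":1},
  {"angular":[0,0,0],"slide":[-0.06,-0.0785,0],"jaw":1},
  {"angular":[0,0,0],"slide":[-0.06,-0.0785,0],"jaw":1},
  {"angular":[0,0,0],"slide":[-0.06,-0.0785,0],"jaw":1},
  {"angular":[0,0,0],"slide":[-0.06,-0.0785,0],"jaw":1},
  {"angular":[0,0,0],"slide":[-0.06,-0.0785,0],"jaw":1},
  {"angular":[0,0,0],"slide":[-0.06,-0.0785,0],"jaw":1},
], newtons=25)

```text
time_s: 1.35
tool_pos: [0.3925, 0.3164, 0.2223]
tool_rot: [-180.0, -0.0, 180.0]
force: [0.0, 0.7, 0.1]
grip_width: 0.0874
grasp_force: 0.0
```

step_arm([
  {"angular":[0,0,0],"slide":[-0.06,-0.0785,0.03],"jaw":1},
  {"angular":[0,0,0],"slide":[-0.06,-0.0785,0.03],"jaw":1},
  {"angular":[0,0,0],"slide":[-0.06,-0.0785,0.03],"jaw":1},
  {"angular":[0,0,0],"slide":[-0.06,-0.0785,0.03],"jaw":1},
  {"angular":[0,0,0],"slide":[0,0,0],"jaw":1},
  {"angular":[0,0,0],"slide":[0,0,0],"jaw":1},
])

```text
time_s: 2.1
tool_pos: [0.5113, 0.1615, 0.1623]
tool_rot: [180.0, -0.1, 180.0]
force: [-0.6, 0.9, 0.1]
grip_width: 0.0873
grasp_force: 0.0
```

step_arm([
  {"angular":[0,0,0],"slide":[-0.0625,-0.08,0],"jaw":1},
  {"angular":[0,0,0],"slide":[-0.0625,-0.08,0],"jaw":1},
  {"angular":[0,0,0],"slide":[0,0,0],"jaw":1},
  {"angular":[0,0,0],"slide":[0,0,0],"jaw":1},
])

```text
time_s: 2.6
tool_pos: [0.5736, 0.0832, 0.1626]
tool_rot: [179.9, -0.0, -179.9]
force: [0.4, 0.2, -0.4]
grip_width: 0.0872
grasp_force: 0.0
```

Run:
```python
from h import *
import cv2
o=env.get_obs(); print(o['tool_pos'],o['tool_rot'])
c=env.camera_info('wrist'); im=env.read_camera('wrist')[:,:,::-1].copy()
print(np.round(c['R'],3).tolist(), np.round(-np.array(c['R']).T@c['t'],3),c['fx'])
P=o['tool_pos']
# predicted rim circle
for t in np.linspace(0,2*np.pi,40):
    q=pj(np.array([.574+.031*np.cos(t),.0814+.031*np.sin(t),.052]),c); cv2.circle(im,tuple(int(x) for x in q),1,(0,0,255),-1)
cv2.imwrite('pics/w1.png',im)
```

```text
[0.5735992  0.0831813  0.16255183] [ 1.79921944e+02 -3.69575033e-02 -1.79873990e+02]
[[-0.002, 1.0, 0.002], [0.967, 0.002, 0.254], [0.254, 0.003, -0.967]] [0.504 0.084 0.323] 300.71750396146797
```

View pics/w1.png

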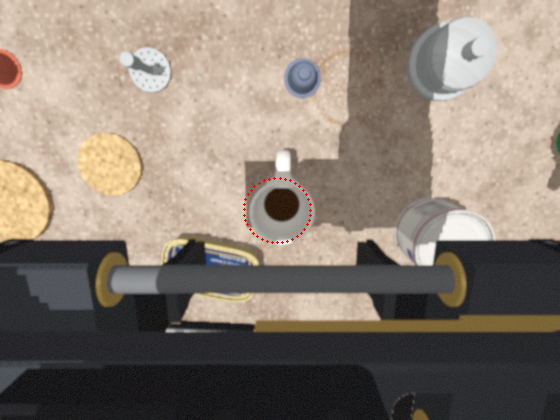

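The wrist view shows the cup rim right on the predicted circle around (278,211), within about 1 px, so the averaged positions hold. Handle at (284,160). I am going down to grip it.

step_arm([
  {"angular":[0,0,0],"slide":[0,-0.003,0.067],"jaw":1},
  {"angular":[0,0,0],"slide":[0,0,0.067],"jaw":1},
  {"angular":[0,0,0],"slide":[0,0,0.067],"jaw":1},
  {"angular":[0,0,0],"slide":[0,0,0.067],"jaw":1},
  {"angular":[0,0,0],"slide":[0,0,0],"jaw":1},
  {"angular":[0,0,0],"slide":[0,0,0],"jaw":0.6},
  {"angular":[0,0,0],"slide":[0,0,0],"jaw":0.5},
  {"angular":[0,0,0],"slide":[0,0,0],"jaw":0.5},
  {"angular":[0,0,0],"slide":[0,0,0],"jaw":0.5},
  {"angular":[0,0,0],"slide":[0,0,0],"jaw":0.5},
], newtons=20)

```text
time_s: 3.9
tool_pos: [0.5752, 0.0802, 0.0296]
tool_rot: [179.9, 0.1, -180.0]
force: [-0.5, 1.2, 5.3]
grip_width: 0.0596
grasp_force: 20.0
```

step_arm([
  {"angular":[0,0,0],"slide":[0,0,-0.02],"jaw":0.5},
  {"angular":[0,0,0],"slide":[0,0,-0.04],"jaw":0.5},
  {"angular":[0,0,0],"slide":[0,0,-0.05],"jaw":0.5},
  {"angular":[0,0,0],"slide":[0,0,-0.03],"jaw":0.5},
  {"angular":[0,0,0],"slide":[0,-0.05,0],"jaw":0.5},
  {"angular":[0,0,0],"slide":[0,-0.08,0],"jaw":0.5},
  {"angular":[0,0,0],"slide":[0,-0.09,0],"jaw":0.5},
  {"angular":[0,0,0],"slide":[0,-0.09,0],"jaw":0.5},
  {"angular":[0,0,0],"slide":[0,-0.09,0],"jaw":0.5},
  {"angular":[0,0,0],"slide":[0,-0.09,0],"jaw":0.5},
])

```text
time_s: 5.15
tool_pos: [0.574, -0.1669, 0.099]
tool_rot: [180.0, 0.0, 180.0]
force: [0.9, 0.9, -1.8]
grip_width: 0.0593
grasp_force: 20.0
```

step_arm([
  {"angular":[0,0,0],"slide":[0,-0.07,0],"jaw":0.5},
  {"angular":[0,0,0],"slide":[0,-0.033,0],"jaw":0.5},
  {"angular":[0,0,0],"slide":[0,0,0.04],"jaw":0.5},
  {"angular":[0,0,0],"slide":[0,0,0.03],"jaw":0.5},
  {"angular":[0,0,0],"slide":[0,0,0],"jaw":0.5},
  {"angular":[0,0,0],"slide":[0,0,0],"jaw":0.5},
])

```text
time_s: 5.9
tool_pos: [0.5745, -0.2159, 0.0634]
tool_rot: [180.0, -0.0, -179.9]
force: [0.5, 0.1, -1.3]
grip_width: 0.0596
grasp_force: 20.0
```

Run:
```python
from h import *
import cv2
o=env.get_obs(); print(o['tool_pos'],o['tool_rot'],o['force'],o['grip_width'])
im=env.read_camera('scene')[:,:,::-1].copy()
cv2.imwrite('pics/s1.png',cv2.resize(im[150:330,260:500],None,fx=3,fy=3))
```

```text
[ 0.57454023 -0.21588082  0.0633725 ] [ 1.79976934e+02 -1.20689677e-02 -1.79914128e+02] [ 0.48801702  0.0648152  -1.29824176] 0.05960303065071435
```

View pics/s1.png

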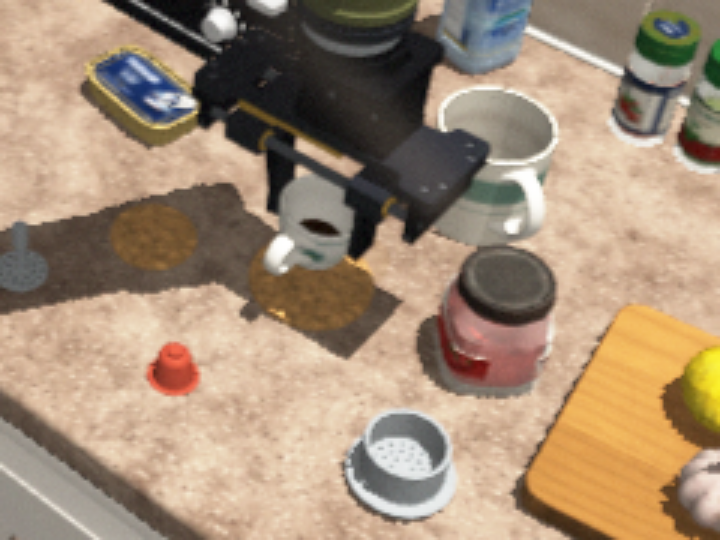

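The cup is held upright over the coaster at crop (316,270), and the path is clear. Lowering the last 26 mm gently.

step_arm([
  {"angular":[0,0,0],"slide":[-0.002,0,0.02],"jaw":0.5},
  {"angular":[0,0,0],"slide":[0,0,0.016],"jaw":0.5},
  {"angular":[0,0,0],"slide":[0,0,0.01],"jaw":0.5},
  {"angular":[0,0,0],"slide":[0,0,0.004],"jaw":0.5},
  {"angular":[0,0,0],"slide":[0,0,0.002],"jaw":0.5},
  {"angular":[0,0,0],"slide":[0,0,0],"jaw":0.5},
  {"angular":[0,0,0],"slide":[0,0,0],"jaw":0.5},
])

```text
time_s: 6.82
tool_pos: [0.5754, -0.2171, 0.0378]
tool_rot: [-180.0, 0.0, 180.0]
force: [-0.8, 0.0, -2.2]
grip_width: 0.0596
grasp_force: 20.0
```

step_arm([
  {"angular":[0,0,0],"slide":[0,0,0.002],"jaw":0.5},
  {"angular":[0,0,0],"slide":[0,0,0.001],"jaw":0.5},
  {"angular":[0,0,0],"slide":[0,0,0],"jaw":0.5},
])

```text
time_s: 7.2
tool_pos: [0.5762, -0.2172, 0.0376]
tool_rot: [180.0, 0.1, 180.0]
force: [-0.9, 1.8, 7.0]
grip_width: 0.0598
grasp_force: 20.0
```

Contact (7 N up). Releasing and going up.

step_arm([
  {"angular":[0,0,0],"slide":[0,0,-0.001],"jaw":0.75},
  {"angular":[0,0,0],"slide":[0,0,0],"jaw":1},
  {"angular":[0,0,0],"slide":[0,0,0],"jaw":1},
  {"angular":[0,0,0],"slide":[0,0,0],"jaw":1},
  {"angular":[0,0,0],"slide":[0,0,-0.03],"jaw":1},
  {"angular":[0,0,0],"slide":[0,0,-0.06],"jaw":1},
  {"angular":[0,0,0],"slide":[0,0,-0.1],"jaw":1},
  {"angular":[0,0,0],"slide":[0,0,-0.1],"jaw":1},
  {"angular":[0,0,0],"slide":[0,0,0],"jaw":1},
  {"angular":[0,0,0],"slide":[0,0,0],"jaw":1},
])

```text
time_s: 8.45
tool_pos: [0.5751, -0.2169, 0.1819]
tool_rot: [180.0, 0.0, 180.0]
force: [-0.9, 0.2, -0.7]
grip_width: 0.0871
grasp_force: 0.0
```

Run:
```python
from h import *
import cv2
o=env.get_obs(); print(o['tool_pos'],o['tool_rot'],o['time_s'])
c=env.camera_info('wrist'); im=env.read_camera('wrist')[:,:,::-1].copy()
def ring(x,y,z,r,col):
    for t in np.linspace(0,2*np.pi,50):
        cv2.circle(im,tuple(int(round(v)) for v in pj(np.array([x+r*np.cos(t),y+r*np.sin(t),z]),c)),0,col,-1)
ring(.5755,-.2165,.06,.031,(0,0,255)); ring(.5755,-.2165,.008,.046,(255,0,0)); ring(.472,-.358,.039,.028,(0,0,255)); ring(.472,-.358,.009,.036,(255,0,0))
cv2.imwrite('pics/w2.png',cv2.resize(im[0:270,80:480],None,fx=2,fy=2,interpolation=cv2.INTER_CUBIC))
```

```text
[ 0.57514067 -0.21693423  0.18194115] [1.79982454e+02 3.49080126e-02 1.79990061e+02] 8.45
```

View pics/w2.png

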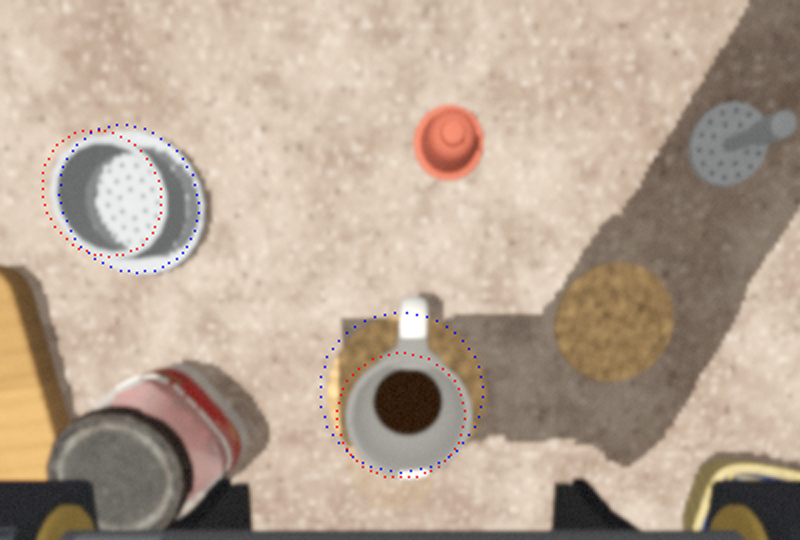

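The wrist view shows the cup upright on the coaster, rim centre about crop (409,416), roughly 3 mm to +y of the tool. The filter also shows about 4 mm to +y of my estimate. The foot has only 3 mm of play in the mouth, so I will fit both rims in a clean crop.

Run:
```python
from h import *
import cv2
c=env.camera_info('wrist'); im=env.read_camera('wrist')[:,:,::-1].copy(); np.savez('w2.npz',im=im,**{k:c[k] for k in('fx','fy','cx','cy','R','t')})
print(c['cx'],c['cy'],env.get_obs()['tool_pos'])
f=lambda x,y:cv2.resize(im[y:y+120,x:x+98],None,fx=4,fy=4,interpolation=cv2.INTER_CUBIC)
cv2.imwrite('pics/w2c.png',np.hstack([f(235,140),f(93,45)]))
```

```text
280.549365409131 212.1891469580705 [ 0.574434   -0.21659558  0.1803655 ]
```

View pics/w2c.png

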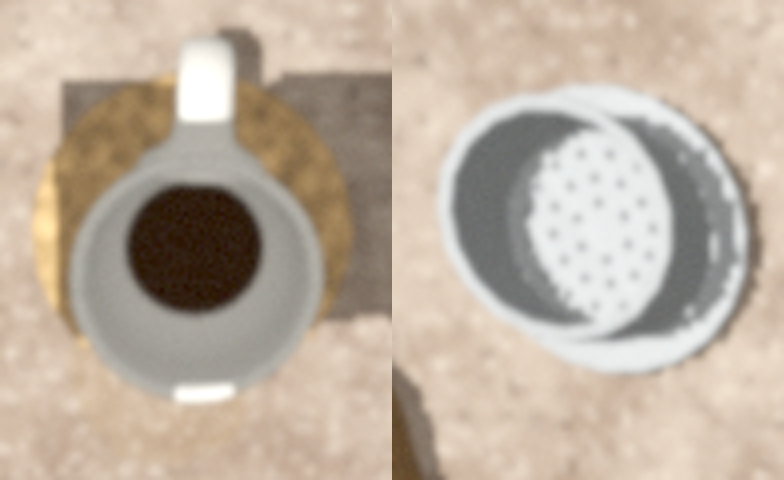

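Run:
```python
from h import *
d=np.load('w2.npz'); c={k:d[k] if d[k].ndim else float(d[k]) for k in('fx','fy','cx','cy','R','t')}
for l,u,v,z in [('cup',284.25,209.5,.06),('cupbottomedge',284.25,140+403/4,.06),('coaster',283,0,.008),('drip rim',134.1,99,.039),('flange bottom',134+6,45+373/4,.009),('flange right',93+(750-392)/4,102,.009)]:
    print(l,np.round(bp('wrist',u,v,z,c),4))
# finger-pad midline in tool frame
from scipy.optimize import minimize
for l,x,y,z,r in[('cup',.5755,-.2135,.06,.031),('drip',.472,-.355,.039,.028),('flange',.472,-.355,.009,.036),('coaster',.5755,-.2145,.008,.046)]:
    q=np.array([pj(np.array([x+r*np.cos(t),y+r*np.sin(t),z]),c) for t in np.linspace(0,6.283,200)])
    print(l,'u',q[:,0].min().round(1),q[:,0].max().round(1),'v',q[:,1].min().round(1),q[:,1].max().round(1))
print('obs cup u 252.5-316 v -240.75; drip u 104.5-163.75 v 67.5-130.5; flange u -182.5, v 66-138.25; coaster u 243-323 v158.2-')
```

```text
cup [ 0.5758 -0.2121  0.06  ]
cupbottomedge [ 0.6078 -0.212   0.06  ]
coaster [ 0.38   -0.2132  0.008 ]
drip rim [ 0.4733 -0.3541  0.039 ]
flange bottom [ 0.5098 -0.3664  0.009 ]
flange right [ 0.4731 -0.3178  0.009 ]
cup u 250.7 314.9 v 177.1 239.5
drip u 103.0 162.8 v 65.2 128.3
flange u 111.7 181.3 v 63.1 136.5
coaster u 240.9 322.2 v 156.8 236.5
obs cup u 252.5-316 v -240.75; drip u 104.5-163.75 v 67.5-130.5; flange u -182.5, v 66-138.25; coaster u 243-323 v158.2-
```

step_arm([
  {"angular":[0,0,0],"slide":[0.05,-0.068,0],"jaw":1},
  {"angular":[0,0,0],"slide":[0.05,-0.069,0],"jaw":1},
  {"angular":[0,0,0],"slide":[0.05,-0.069,0],"jaw":1},
  {"angular":[0,0,0],"slide":[0.05,-0.068,0],"jaw":1},
  {"angular":[0,0,0],"slide":[0,0,0],"jaw":1},
  {"angular":[0,0,0],"slide":[0,0,0],"jaw":1},
  {"angular":[0,0,0],"slide":[0,0,0],"jaw":1},
])

```text
time_s: 9.43
tool_pos: [0.4761, -0.3524, 0.1809]
tool_rot: [179.9, -0.0, -179.9]
force: [0.5, 0.1, 0.9]
grip_width: 0.0871
grasp_force: 0.0
```

Run:
```python
from h import *
import cv2
print([np.round(env.get_obs()['tool_pos'],4)])
c=env.camera_info('wrist'); w=env.read_camera('wrist')[:,:,::-1]; t=env.read_camera('top')[:,:,::-1]; s=env.read_camera('scene')[:,:,::-1]
for n,P in(('cup',(.5767,-.212,.06)),('drip',(.4743,-.3537,.039))):print(n,[pj(np.array(P),env.camera_info(m)).round() for m in('wrist','top','scene')])
np.savez('w3.npz',im=w,**{k:c[k] for k in('fx','fy','cx','cy','R','t')})
f=lambda i,x,y,k=4:cv2.resize(i[y:y+400//k,x:x+400//k],(400,400),interpolation=cv2.INTER_CUBIC)
cv2.imwrite('pics/m3.png',np.hstack([np.vstack([f(w,230,150),])]+[f(t,337,175,8)]))
cv2.imwrite('pics/s3.png',np.hstack([f(s,335,190,5)]))
```

```text
[array([ 0.4761, -0.3524,  0.1809])]
cup [array([414., 301.]), array([365., 207.]), array([365., 224.])]
drip [array([279., 202.]), array([415., 252.]), array([395., 295.])]
```

View pics/m3.png

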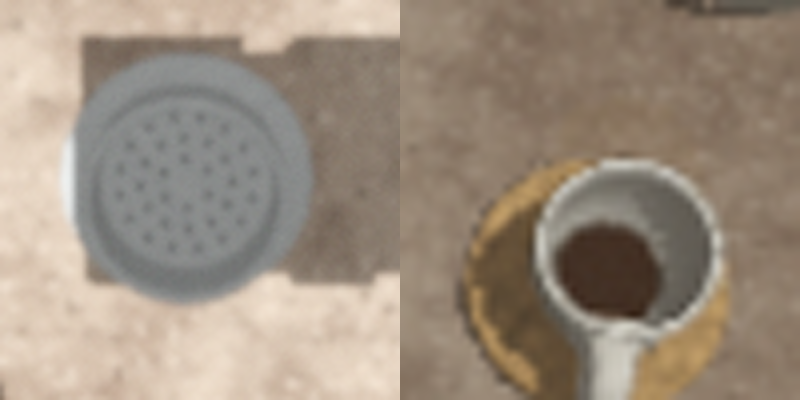

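Run:
```python
from h import *
d=np.load('w3.npz'); c={k:d[k] if d[k].ndim else float(d[k]) for k in('fx','fy','cx','cy','R','t')}
print('drip wrist',bp('wrist',276.9,194.4,.009,c).round(4))
print('cup top',bp('top',365.6,206.1,.06).round(4),'coaster top',bp('top',361.9,210.7,.008).round(4))
print('tcp proj',pj(np.array([.4761,-.3524,.1809]),c), pj(np.array([.4761,-.3524,.1999]),c))
```

```text
drip wrist [ 0.4727 -0.3554  0.009 ]
cup top [ 0.5779 -0.213   0.06  ] coaster top [ 0.5781 -0.2143  0.008 ]
tcp proj [279.05424844 258.87468439] [278.94093729 273.80906149]
```

View pics/s3.png

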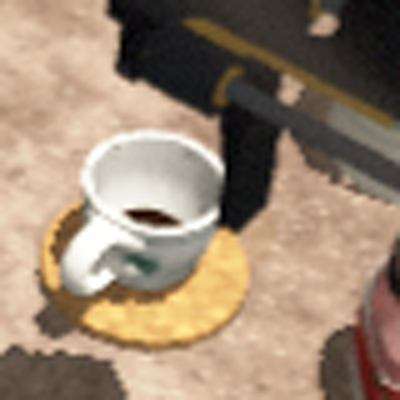

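The top and scene views agree: the cup is upright and centred, about (0.5753,-0.2147). The filter is at about (0.472,-0.357). Gripping the filter now.

step_arm([
  {"angular":[0,0,0],"slide":[0.007,-0.009,0.08],"jaw":1},
  {"angular":[0,0,0],"slide":[0,0,0.08],"jaw":1},
  {"angular":[0,0,0],"slide":[0,0,0.08],"jaw":1},
  {"angular":[0,0,0],"slide":[0,0,0.06],"jaw":1},
  {"angular":[0,0,0],"slide":[0,0,0.032],"jaw":1},
  {"angular":[0,0,0],"slide":[0,0,0],"jaw":1},
  {"angular":[0,0,0],"slide":[0,0,0],"jaw":0.55},
  {"angular":[0,0,0],"slide":[0,0,0],"jaw":0.5},
  {"angular":[0,0,0],"slide":[0,0,0],"jaw":0.5},
  {"angular":[0,0,0],"slide":[0,0,0],"jaw":0.5},
])

```text
time_s: 10.82
tool_pos: [0.4719, -0.3583, 0.016]
tool_rot: [180.0, 0.0, 180.0]
force: [-1.6, 1.9, 2.5]
grip_width: 0.0547
grasp_force: 5.3
```

step_arm([
  {"angular":[0,0,0],"slide":[0,0,0],"jaw":0.5},
  {"angular":[0,0,0],"slide":[0,0,0],"jaw":0.5},
])

```text
time_s: 11.08
tool_pos: [0.472, -0.3583, 0.016]
tool_rot: [180.0, 0.0, 180.0]
force: [-1.0, 2.0, 4.8]
grip_width: 0.0549
grasp_force: 19.9
```

step_arm([
  {"angular":[0,0,0],"slide":[0,0,-0.02],"jaw":0.5},
  {"angular":[0,0,0],"slide":[0,0,-0.05],"jaw":0.5},
  {"angular":[0,0,0],"slide":[0,0,-0.06],"jaw":0.5},
  {"angular":[0,0,0],"slide":[0,0,-0.04],"jaw":0.5},
  {"angular":[0,0,0],"slide":[-0.03,0.04,0],"jaw":0.5},
  {"angular":[0,0,0],"slide":[-0.06,0.08,0],"jaw":0.5},
  {"angular":[0,0,0],"slide":[-0.06,0.08,0],"jaw":0.5},
  {"angular":[0,0,0],"slide":[-0.045,0.06,0],"jaw":0.5},
  {"angular":[0,0,0],"slide":[-0.0125,0.0275,0],"jaw":0.5},
  {"angular":[0,0,0],"slide":[0,0,0],"jaw":0.5},
])

```text
time_s: 12.32
tool_pos: [0.5751, -0.2144, 0.1003]
tool_rot: [-180.0, -0.1, -179.9]
force: [-0.9, 0.5, -1.4]
grip_width: 0.0548
grasp_force: 19.9
```

step_arm([
  {"angular":[0,0,0],"slide":[0,0,0],"jaw":0.5},
  {"angular":[0,0,0],"slide":[0,0,0],"jaw":0.5},
])

```text
time_s: 12.58
tool_pos: [0.5744, -0.2169, 0.1007]
tool_rot: [-180.0, -0.0, 179.8]
force: [0.0, -0.0, -1.6]
grip_width: 0.0546
grasp_force: 19.9
```

Run:
```python
from h import *
import cv2
print([np.round(env.get_obs()['tool_pos'],4)])
s=env.read_camera('scene')[:,:,::-1]; w=env.read_camera('wrist')[:,:,::-1]
f=lambda i,x,y,k=4:cv2.resize(i[y:y+480//k,x:x+400//k],(400,480),interpolation=cv2.INTER_CUBIC)
cv2.imwrite('pics/s4.png',np.hstack([f(s,325,160),f(w,230,170)]))
```

```text
[array([ 0.5744, -0.2169,  0.1007])]
```

View pics/s4.png

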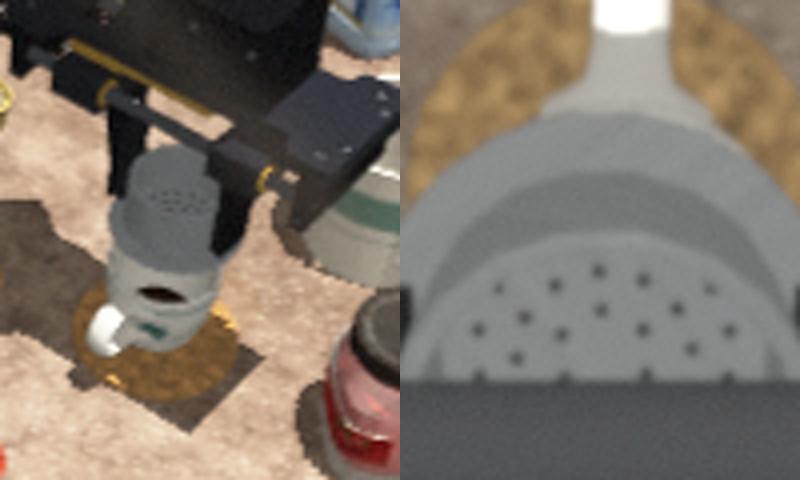

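The filter is held level over the cup. In the wrist crop its centre is at about 605 and the cup axis about 3 mm to +y (handle at 631), so I am shifting +2 mm and lowering gently.

step_arm([
  {"angular":[0,0,0],"slide":[0,0.0045,0.012],"jaw":0.5},
  {"angular":[0,0,0],"slide":[0,0,0.016],"jaw":0.5},
  {"angular":[0,0,0],"slide":[0,0,0.01],"jaw":0.5},
  {"angular":[0,0,0],"slide":[0,0,0.008],"jaw":0.5},
  {"angular":[0,0,0],"slide":[0,0,0.006],"jaw":0.5},
  {"angular":[0,0,0],"slide":[0,0,0.004],"jaw":0.5},
  {"angular":[0,0,0],"slide":[0,0,0],"jaw":0.5},
  {"angular":[0,0,0],"slide":[0,0,0],"jaw":0.5},
])

```text
time_s: 13.68
tool_pos: [0.5756, -0.2126, 0.0727]
tool_rot: [180.0, 0.0, 180.0]
force: [0.8, -1.2, -1.0]
grip_width: 0.0548
grasp_force: 19.9
```

step_arm([
  {"angular":[0,0,0],"slide":[0,0,0.003],"jaw":0.5},
  {"angular":[0,0,0],"slide":[0,0,0.002],"jaw":0.5},
  {"angular":[0,0,0],"slide":[0,0,0.001],"jaw":0.5},
  {"angular":[0,0,0],"slide":[0,0,0],"jaw":0.5},
  {"angular":[0,0,0],"slide":[0,0,0],"jaw":0.5},
])

```text
time_s: 14.3
tool_pos: [0.5755, -0.2125, 0.0696]
tool_rot: [180.0, 0.0, 180.0]
force: [-0.0, -0.4, -0.7]
grip_width: 0.0544
grasp_force: 19.9
```

step_arm([
  {"angular":[0,0,0],"slide":[0,0,0.001],"jaw":0.5},
  {"angular":[0,0,0],"slide":[0,0,0.001],"jaw":0.5},
  {"angular":[0,0,0],"slide":[0,0,0],"jaw":0.5},
])

```text
time_s: 14.68
tool_pos: [0.5759, -0.2125, 0.0694]
tool_rot: [180.0, 0.0, 180.0]
force: [-0.9, 0.9, 5.7]
grip_width: 0.0547
grasp_force: 19.9
```

Contact at the expected height, so the filter is seated. Releasing, rising and checking.

step_arm([
  {"angular":[0,0,0],"slide":[0,0,-0.001],"jaw":0.7},
  {"angular":[0,0,0],"slide":[0,0,0],"jaw":0.8},
  {"angular":[0,0,0],"slide":[0,0,0],"jaw":1},
  {"angular":[0,0,0],"slide":[0,0,0],"jaw":1},
  {"angular":[0,0,0],"slide":[0,0,-0.03],"jaw":1},
  {"angular":[0,0,0],"slide":[0,0,-0.06],"jaw":1},
  {"angular":[0,0,0],"slide":[0,0,-0.1],"jaw":1},
  {"angular":[0,0,0],"slide":[0,0,-0.03],"jaw":1},
  {"angular":[0,0,0],"slide":[0,0,0],"jaw":1},
  {"angular":[0,0,0],"slide":[0,0,0],"jaw":1},
])

```text
time_s: 15.92
tool_pos: [0.5747, -0.212, 0.1776]
tool_rot: [180.0, -0.1, -180.0]
force: [0.5, 0.7, 0.3]
grip_width: 0.0872
grasp_force: 0.0
```

Run:
```python
from h import *
import cv2
print([np.round(env.get_obs()['tool_pos'],4)])
c=env.camera_info('wrist'); w=env.read_camera('wrist')[:,:,::-1]; s=env.read_camera('scene')[:,:,::-1]
np.savez('w4.npz',im=w,**{k:c[k] for k in('fx','fy','cx','cy','R','t')})
f=lambda i,x,y,k=4:cv2.resize(i[y:y+480//k,x:x+400//k],(400,480),interpolation=cv2.INTER_CUBIC)
cv2.imwrite('pics/m5.png',np.hstack([f(s,325,170),f(w,230,130)]))
print(pj(np.array([.4425,-.048,.004]),c),pj(np.array([.5755,-.2125,.093]),c))
```

```text
[array([ 0.5747, -0.212 ,  0.1776])]
[439.71239702  70.65161117] [278.85516369 219.61657198]
```

View pics/m5.png

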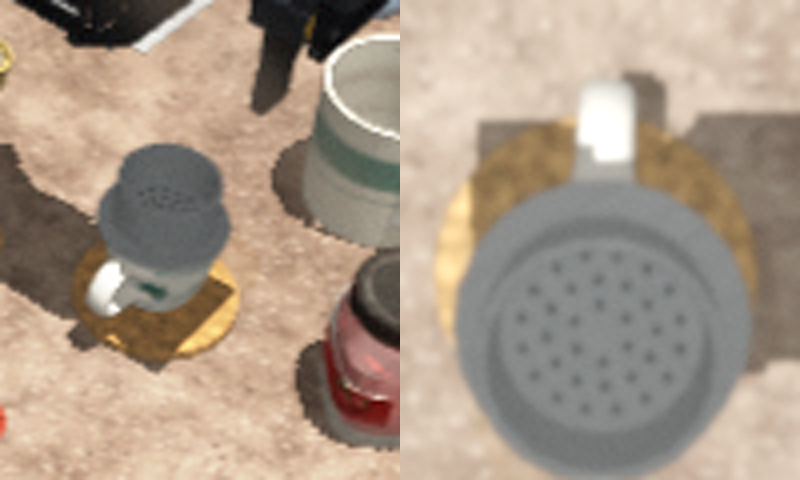

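The filter sits flat on the cup, flange centre crop (604,329) and in line with the tool. The press is next: I hover over it and measure its disc numerically.

step_arm([
  {"angular":[0,0,0],"slide":[0.045,0.056,0],"jaw":1},
  {"angular":[0,0,0],"slide":[0.055,0.068,0],"jaw":1},
  {"angular":[0,0,0],"slide":[0.055,0.068,0],"jaw":1},
  {"angular":[0,0,0],"slide":[0.055,0.068,0],"jaw":1},
  {"angular":[0,0,0],"slide":[0.055,0.069,0],"jaw":1},
  {"angular":[0,0,0],"slide":[0,0,0],"jaw":0.5},
  {"angular":[0,0,0],"slide":[0,0,0],"jaw":0.5},
  {"angular":[0,0,0],"slide":[0,0,0],"jaw":0.5},
])

```text
time_s: 17.02
tool_pos: [0.4434, -0.0491, 0.1788]
tool_rot: [-180.0, -0.0, 179.9]
force: [0.7, -0.4, -0.2]
grip_width: 0.0645
grasp_force: 0.0
```

```bash
cat > meas.py <<'E'
from h import *
import cv2
def fit(x,y,z,r,win=None):
    "ellipse-edge fit of a horizontal circle: best radial gradient over x,y (multi-reading mean)"
    c=env.camera_info('wrist'); im=env.read_camera('wrist'); g=cv2.GaussianBlur(cv2.cvtColor(im,cv2.COLOR_RGB2LAB).astype(np.float32),(0,0),1)
    t=np.linspace(0,2*np.pi,120,endpoint=False); best=[]
    def samp(x,y,r):
        q=np.array([pj(np.array([x+r*np.cos(a),y+r*np.sin(a),z]),c) for a in t],np.float32)
        return cv2.remap(g,q[None,:,0],q[None,:,1],cv2.INTER_LINEAR)[0], q
    for dx in np.arange(-.010,.0101,.001):
        for dy in np.arange(-.010,.0101,.001):
            a,q=samp(x+dx,y+dy,r-.0015); b,_=samp(x+dx,y+dy,r+.0015)
            m=q[:,1]<235
            best.append((np.minimum(np.linalg.norm(a-b,axis=1),40)[m].mean(),x+dx,y+dy))
    best.sort(reverse=True); return np.round(best[:4],4), im
E
python3 - <<'E'
from meas import *
print(env.get_obs()['tool_pos'].round(4))
b,im=fit(.4425,-.048,.004,.0205); print(b)
b,_=fit(.4425,-.048,.05,.006); print(b)
d=np.load('w4.npz'); c={k:d[k] if d[k].ndim else float(d[k]) for k in('fx','fy','cx','cy','R','t')}
print('drip',bp('wrist',281,212.25,.063,c).round(4),bp('wrist',230+203/4,213.75,.066,c).round(4))
cv2.imwrite('pics/w5.png',im[:,:,::-1])
E
```

```text
[ 0.4434 -0.0491  0.1788]
[[22.5196  0.4435 -0.045 ]
 [22.0827  0.4425 -0.045 ]
 [20.918   0.4435 -0.046 ]
 [20.746   0.4435 -0.044 ]]
[[14.9095  0.4525 -0.058 ]
 [14.7357  0.4525 -0.057 ]
 [14.1245  0.4525 -0.056 ]
 [13.1761  0.4525 -0.055 ]]
drip [ 0.5769 -0.2106  0.063 ] [ 0.5775 -0.2108  0.066 ]
```

The disc fits at (0.4432,-0.045) in the wrist frame, which agrees with the estimate. Gripping the press by its knob.

step_arm([
  {"angular":[0,0,0],"slide":[0.001,0.003,0.08],"jaw":0.5},
  {"angular":[0,0,0],"slide":[0,0,0.08],"jaw":0.5},
  {"angular":[0,0,0],"slide":[0,0,0.08],"jaw":0.5},
  {"angular":[0,0,0],"slide":[0,0,0.04],"jaw":0.5},
  {"angular":[0,0,0],"slide":[0,0,0.017],"jaw":0.5},
  {"angular":[0,0,0],"slide":[0,0,0],"jaw":0.5},
  {"angular":[0,0,0],"slide":[0,0,0],"jaw":0.25},
  {"angular":[0,0,0],"slide":[0,0,0],"jaw":0.05},
  {"angular":[0,0,0],"slide":[0,0,0],"jaw":0},
  {"angular":[0,0,0],"slide":[0,0,0],"jaw":0},
])

```text
time_s: 18.38
tool_pos: [0.4427, -0.0464, 0.0308]
tool_rot: [180.0, 0.0, 180.0]
force: [0.3, 0.4, -0.1]
grip_width: 0.0113
grasp_force: 9.7
```

step_arm([
  {"angular":[0,0,0],"slide":[0,0,0],"jaw":0},
  {"angular":[0,0,0],"slide":[0,0,0],"jaw":0},
  {"angular":[0,0,0],"slide":[0,0,0],"jaw":0},
])

```text
time_s: 18.75
tool_pos: [0.4427, -0.0464, 0.0307]
tool_rot: [180.0, 0.0, 180.0]
force: [0.2, 0.8, 2.3]
grip_width: 0.0113
grasp_force: 20.0
```

step_arm([
  {"angular":[0,0,0],"slide":[0,0,-0.03],"jaw":0},
  {"angular":[0,0,0],"slide":[0,0,-0.07],"jaw":0},
  {"angular":[0,0,0],"slide":[0,0,-0.08],"jaw":0},
  {"angular":[0,0,0],"slide":[0,0,-0.05],"jaw":0},
  {"angular":[0,0,0],"slide":[-0.037,-0.046,0],"jaw":0},
  {"angular":[0,0,0],"slide":[-0.06,-0.075,0],"jaw":0},
  {"angular":[0,0,0],"slide":[-0.06,-0.075,0],"jaw":0},
  {"angular":[0,0,0],"slide":[-0.06,-0.075,0],"jaw":0},
  {"angular":[0,0,0],"slide":[-0.05,-0.061,0],"jaw":0},
  {"angular":[0,0,0],"slide":[0,0,0],"jaw":0},
])

```text
time_s: 20.0
tool_pos: [0.5764, -0.2158, 0.1458]
tool_rot: [-179.8, -0.0, 179.8]
force: [-0.6, -0.2, -0.8]
grip_width: 0.0112
grasp_force: 20.0
```

step_arm([
  {"angular":[0,0,0],"slide":[0,0,0],"jaw":0},
  {"angular":[0,0,0],"slide":[0,0,0],"jaw":0},
])

```text
time_s: 20.25
tool_pos: [0.5757, -0.2112, 0.1459]
tool_rot: [179.9, 0.0, -179.9]
force: [-0.6, 0.7, -0.3]
grip_width: 0.0112
grasp_force: 20.0
```

Run:
```python
from h import *
import cv2
print([np.round(env.get_obs()['tool_pos'],4)])
w=env.read_camera('wrist')[:,:,::-1]; s=env.read_camera('scene')[:,:,::-1]
f=lambda i,x,y,k=4:cv2.resize(i[y:y+480//k,x:x+400//k],(400,480),interpolation=cv2.INTER_CUBIC)
cv2.imwrite('pics/m6.png',np.hstack([f(s,325,150),f(w,230,150)]))
```

```text
[array([ 0.5757, -0.2112,  0.1459])]
```

View pics/m6.png

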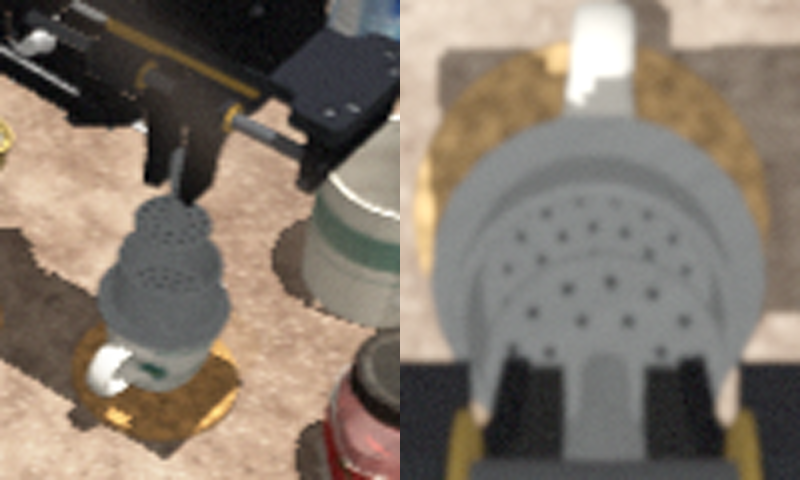

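The press disc (crop centre 604) lines up with the filter (600), within about 1 mm. Lowering.

step_arm([
  {"angular":[0,0,0],"slide":[0,0,0.02],"jaw":0},
  {"angular":[0,0,0],"slide":[0,0,0.03],"jaw":0},
  {"angular":[0,0,0],"slide":[0,0,0.02],"jaw":0},
  {"angular":[0,0,0],"slide":[0,0,0.014],"jaw":0},
  {"angular":[0,0,0],"slide":[0,0,0.008],"jaw":0},
  {"angular":[0,0,0],"slide":[0,0,0],"jaw":0},
  {"angular":[0,0,0],"slide":[0,0,0],"jaw":0},
])

```text
time_s: 21.22
tool_pos: [0.5763, -0.2127, 0.0999]
tool_rot: [-180.0, 0.0, 180.0]
force: [0.0, 0.4, 0.5]
grip_width: 0.0112
grasp_force: 20.0
```

step_arm([
  {"angular":[0,0,0],"slide":[0,0,0.002],"jaw":0},
  {"angular":[0,0,0],"slide":[0,0,0.002],"jaw":0},
  {"angular":[0,0,0],"slide":[0,0,0.001],"jaw":0},
  {"angular":[0,0,0],"slide":[0,0,0.001],"jaw":0},
  {"angular":[0,0,0],"slide":[0,0,0],"jaw":0},
])

```text
time_s: 21.85
tool_pos: [0.576, -0.2125, 0.0965]
tool_rot: [180.0, -0.0, 180.0]
force: [1.0, 0.6, -1.3]
grip_width: 0.0113
grasp_force: 20.0
```

step_arm([
  {"angular":[0,0,0],"slide":[0,0,0.001],"jaw":0},
  {"angular":[0,0,0],"slide":[0,0,0.001],"jaw":0},
  {"angular":[0,0,0],"slide":[0,0,0],"jaw":0},
])

```text
time_s: 22.22
tool_pos: [0.5763, -0.2127, 0.0961]
tool_rot: [180.0, 0.0, 180.0]
force: [-0.9, -0.2, 3.3]
grip_width: 0.0108
grasp_force: 20.0
```

step_arm([
  {"angular":[0,0,0],"slide":[0,0,0],"jaw":0.2},
  {"angular":[0,0,0],"slide":[0,0,0],"jaw":0.4},
  {"angular":[0,0,0],"slide":[0,0,0],"jaw":0.5},
  {"angular":[0,0,0],"slide":[0,0,-0.03],"jaw":0.5},
  {"angular":[0,0,0],"slide":[0,0,-0.06],"jaw":0.5},
  {"angular":[0,0,0],"slide":[0,0,-0.08],"jaw":0.5},
  {"angular":[0,0,0],"slide":[0.028,0.0905,0],"jaw":0.5},
  {"angular":[0,0,0],"slide":[0.028,0.0905,0],"jaw":0.5},
  {"angular":[0,0,0],"slide":[0.028,0.0905,0],"jaw":0.5},
  {"angular":[0,0,0],"slide":[0.028,0.0905,0],"jaw":0.5},
])

```text
time_s: 23.48
tool_pos: [0.5199, -0.0303, 0.1818]
tool_rot: [180.0, 0.1, 180.0]
force: [0.4, -0.7, -0.5]
grip_width: 0.0432
grasp_force: 0.0
```

step_arm([
  {"angular":[0,0,0],"slide":[0.028,0.0905,0],"jaw":0.5},
  {"angular":[0,0,0],"slide":[0.028,0.0905,0],"jaw":0.5},
  {"angular":[0,0,0],"slide":[0.028,0.0905,0],"jaw":0.5},
  {"angular":[0,0,0],"slide":[0.028,0.0905,0],"jaw":0.5},
  {"angular":[0,0,0],"slide":[0.028,0.0905,0],"jaw":0.5},
  {"angular":[0,0,0],"slide":[0.028,0.0885,0],"jaw":0.5},
  {"angular":[0,0,0],"slide":[0,0,0],"jaw":0.5},
  {"angular":[0,0,0],"slide":[0,0,0],"jaw":0.5},
  {"angular":[0,0,0],"slide":[0,0,0],"jaw":0.5},
])

```text
time_s: 24.6
tool_pos: [0.4369, 0.2376, 0.181]
tool_rot: [180.0, 0.0, 179.8]
force: [-0.1, -0.8, -0.3]
grip_width: 0.0436
grasp_force: 0.0
```

Run:
```python
from meas import *
print(env.get_obs()['tool_pos'].round(4))
for z,r in((.006,.035),(.061,.0075),(.043,.030)):
    b,im=fit(.436,.239,z,r); print(z,b[:3].tolist())
cv2.imwrite('pics/w7.png',im[:,:,::-1])
c=env.camera_info('top'); t=env.read_camera('top')[:,:,::-1]; s=env.read_camera('scene')[:,:,::-1]
f=lambda i,x,y,k=4:cv2.resize(i[y:y+480//k,x:x+400//k],(400,480),interpolation=cv2.INTER_CUBIC)
cv2.imwrite('pics/m7.png',np.hstack([f(s,325,150),f(im[:,:,::-1],230,140)]))
```

```text
[0.4369 0.2376 0.181 ]
0.006 [[19.8053, 0.438, 0.242], [19.5997, 0.438, 0.241], [19.3863, 0.44, 0.239]]
0.061 [[10.2959, 0.446, 0.23], [10.1044, 0.446, 0.229], [9.9939, 0.446, 0.231]]
0.043 [[19.4345, 0.432, 0.24], [19.2541, 0.432, 0.239], [18.7601, 0.431, 0.239]]
```

View pics/m7.png

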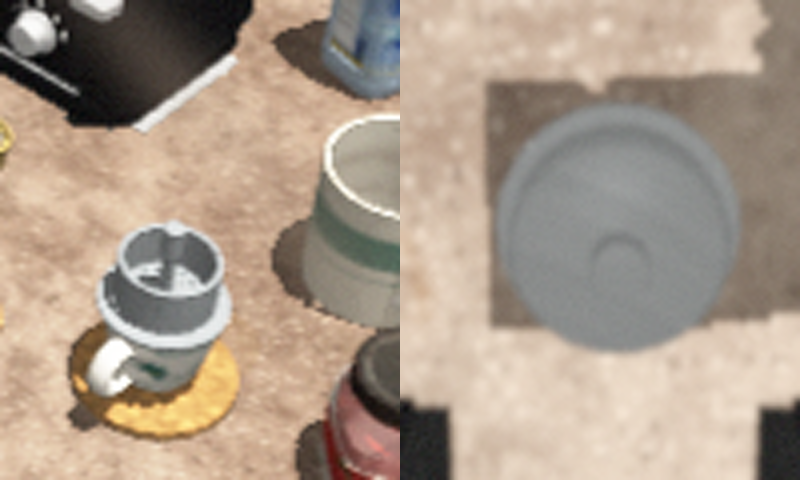

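Run:
```python
from h import *
print(env.get_obs()['tool_pos'].round(4))
c=env.camera_info('wrist')
print('skirt far edge',(bp('',284.6,140+103/4,.006,c)+[.035,0,0]).round(4),'drum near edge',(bp('',284.6,140+352/4,.043,c)-[.030,0,0]).round(4),'knob far edge',(bp('',285.5,140+236/4,.061,c)+[.0075,0,0]).round(4))
```

```text
[0.4363 0.2384 0.1806]
skirt far edge [0.4364 0.2439 0.006 ] drum near edge [0.4318 0.2435 0.043 ] knob far edge [0.4346 0.2441 0.061 ]
```

The scene crop shows the press standing upright in the filter (stem at 172,230). In the wrist crop the lid's centre is about (619,228), so its y is about 0.241. Gripping the lid's knob.

step_arm([
  {"angular":[0,0,0],"slide":[0,0.005,0.07],"jaw":0.5},
  {"angular":[0,0,0],"slide":[0,0,0.08],"jaw":0.5},
  {"angular":[0,0,0],"slide":[0,0,0.07],"jaw":0.5},
  {"angular":[0,0,0],"slide":[0,0,0.035],"jaw":0.5},
  {"angular":[0,0,0],"slide":[0,0,0.013],"jaw":0.5},
  {"angular":[0,0,0],"slide":[0,0,0],"jaw":0.5},
  {"angular":[0,0,0],"slide":[0,0,0],"jaw":0.25},
  {"angular":[0,0,0],"slide":[0,0,0],"jaw":0.1},
  {"angular":[0,0,0],"slide":[0,0,0],"jaw":0},
  {"angular":[0,0,0],"slide":[0,0,0],"jaw":0},
], newtons=30)

```text
time_s: 26.1
tool_pos: [0.4362, 0.2416, 0.0468]
tool_rot: [180.0, 0.0, 180.0]
force: [0.0, -0.3, 1.6]
grip_width: 0.0142
grasp_force: 30.0
```

step_arm([
  {"angular":[0,0,0],"slide":[0,0,0],"jaw":0},
  {"angular":[0,0,0],"slide":[0,0,0],"jaw":0},
  {"angular":[0,0,0],"slide":[0,0,0],"jaw":0},
])

```text
time_s: 26.48
tool_pos: [0.4362, 0.2417, 0.0468]
tool_rot: [180.0, 0.0, 180.0]
force: [-0.5, -0.2, 2.6]
grip_width: 0.0131
grasp_force: 30.0
```

step_arm([
  {"angular":[0,0,0],"slide":[0,0,-0.02],"jaw":0},
  {"angular":[0,0,0],"slide":[0,0,-0.05],"jaw":0},
  {"angular":[0,0,0],"slide":[0,0,-0.08],"jaw":0},
  {"angular":[0,0,0],"slide":[0,0,-0.08],"jaw":0},
  {"angular":[0,0,0],"slide":[0,0,-0.05],"jaw":0},
  {"angular":[0,0,0],"slide":[-0.01,-0.03,0],"jaw":0},
  {"angular":[0,0,0],"slide":[-0.02,-0.065,0],"jaw":0},
  {"angular":[0,0,0],"slide":[-0.025,-0.08,0],"jaw":0},
  {"angular":[0,0,0],"slide":[-0.025,-0.08,0],"jaw":0},
  {"angular":[0,0,0],"slide":[-0.025,-0.08,0],"jaw":0},
])

```text
time_s: 27.72
tool_pos: [0.4877, 0.071, 0.1848]
tool_rot: [-179.9, -0.1, 179.9]
force: [1.6, 0.4, -1.4]
grip_width: 0.0137
grasp_force: 30.0
```

step_arm([
  {"angular":[0,0,0],"slide":[-0.025,-0.08,0],"jaw":0},
  {"angular":[0,0,0],"slide":[-0.025,-0.08,0],"jaw":0},
  {"angular":[0,0,0],"slide":[-0.025,-0.08,0],"jaw":0},
  {"angular":[0,0,0],"slide":[-0.025,-0.08,0],"jaw":0},
  {"angular":[0,0,0],"slide":[-0.025,-0.08,0],"jaw":0},
  {"angular":[0,0,0],"slide":[-0.025,-0.08,0],"jaw":0},
  {"angular":[0,0,0],"slide":[-0.02,-0.065,0],"jaw":0},
  {"angular":[0,0,0],"slide":[-0.0056,-0.0288,0],"jaw":0},
  {"angular":[0,0,0],"slide":[0,0,0],"jaw":0},
  {"angular":[0,0,0],"slide":[0,0,0],"jaw":0},
])

```text
time_s: 28.98
tool_pos: [0.576, -0.2112, 0.186]
tool_rot: [179.9, -0.1, -179.9]
force: [0.9, 0.8, -0.9]
grip_width: 0.0137
grasp_force: 30.0
```

step_arm([
  {"angular":[0,0,0],"slide":[0,0,0],"jaw":0},
  {"angular":[0,0,0],"slide":[0,0,0],"jaw":0},
  {"angular":[0,0,0],"slide":[0,0,0],"jaw":0},
])

```text
time_s: 29.35
tool_pos: [0.5764, -0.2124, 0.1867]
tool_rot: [180.0, 0.0, -180.0]
force: [0.9, 0.5, -1.0]
grip_width: 0.0137
grasp_force: 30.0
```

step_arm([
  {"angular":[0,0,0],"slide":[0,0,0.02],"jaw":0},
  {"angular":[0,0,0],"slide":[0,0,0.03],"jaw":0},
  {"angular":[0,0,0],"slide":[0,0,0.02],"jaw":0},
  {"angular":[0,0,0],"slide":[0,0,0.012],"jaw":0},
  {"angular":[0,0,0],"slide":[0,0,0.006],"jaw":0},
  {"angular":[0,0,0],"slide":[0,0,0.004],"jaw":0},
  {"angular":[0,0,0],"slide":[0,0,0.004],"jaw":0},
  {"angular":[0,0,0],"slide":[0,0,0],"jaw":0},
  {"angular":[0,0,0],"slide":[0,0,0],"jaw":0},
])

```text
time_s: 30.48
tool_pos: [0.5764, -0.213, 0.1387]
tool_rot: [180.0, 0.0, 180.0]
force: [0.0, -0.1, -2.2]
grip_width: 0.0136
grasp_force: 30.0
```

step_arm([
  {"angular":[0,0,0],"slide":[0,0,0.003],"jaw":0},
  {"angular":[0,0,0],"slide":[0,0,0.003],"jaw":0},
  {"angular":[0,0,0],"slide":[0,0,0.002],"jaw":0},
  {"angular":[0,0,0],"slide":[0,0,0.001],"jaw":0},
  {"angular":[0,0,0],"slide":[0,0,0],"jaw":0},
  {"angular":[0,0,0],"slide":[0,0,0],"jaw":0},
])

```text
time_s: 31.22
tool_pos: [0.5763, -0.2129, 0.1341]
tool_rot: [180.0, 0.0, 180.0]
force: [-0.7, 0.4, -0.6]
grip_width: 0.0137
grasp_force: 30.0
```

step_arm([
  {"angular":[0,0,0],"slide":[0,0,0.001],"jaw":0},
  {"angular":[0,0,0],"slide":[0,0,0.001],"jaw":0},
  {"angular":[0,0,0],"slide":[0,0,0],"jaw":0},
])

```text
time_s: 31.6
tool_pos: [0.5764, -0.213, 0.1333]
tool_rot: [180.0, 0.0, 180.0]
force: [-0.3, 0.2, -0.3]
grip_width: 0.014
grasp_force: 30.0
```

step_arm([
  {"angular":[0,0,0],"slide":[0,0,0.001],"jaw":0},
  {"angular":[0,0,0],"slide":[0,0,0.001],"jaw":0},
  {"angular":[0,0,0],"slide":[0,0,0],"jaw":0},
])

```text
time_s: 31.98
tool_pos: [0.577, -0.2132, 0.1332]
tool_rot: [-180.0, 0.1, 180.0]
force: [-0.7, -0.1, 5.4]
grip_width: 0.0137
grasp_force: 30.0
```

Contact at exactly the seated height (0.1332). Releasing and pulling clear.

step_arm([
  {"angular":[0,0,0],"slide":[0,0,0],"jaw":0.2},
  {"angular":[0,0,0],"slide":[0,0,0],"jaw":0.4},
  {"angular":[0,0,0],"slide":[0,0,0],"jaw":0.5},
  {"angular":[0,0,0],"slide":[0,0,-0.03],"jaw":0.5},
  {"angular":[0,0,0],"slide":[0,0,-0.06],"jaw":0.5},
  {"angular":[0,0,0],"slide":[0,0,-0.06],"jaw":0.5},
  {"angular":[0,0,0],"slide":[0.06,0.06,0],"jaw":0.5},
  {"angular":[0,0,0],"slide":[0.08,0.08,0],"jaw":0.5},
  {"angular":[0,0,0],"slide":[0,0.1,0],"jaw":0.5},
  {"angular":[0,0,0],"slide":[0,0,0],"jaw":0.5},
])

```text
time_s: 33.22
tool_pos: [0.5067, -0.0882, 0.2082]
tool_rot: [179.8, 0.1, -179.6]
force: [0.2, -0.3, -0.0]
grip_width: 0.0437
grasp_force: 0.0
```

step_arm([
  {"angular":[0,0,0],"slide":[0,0,0],"jaw":0.5},
  {"angular":[0,0,0],"slide":[0,0,0],"jaw":0.5},
])

```text
time_s: 33.48
tool_pos: [0.5065, -0.0947, 0.2074]
tool_rot: [-180.0, 0.0, 179.8]
force: [0.7, 0.2, -0.2]
grip_width: 0.0435
grasp_force: 0.0
```

Run:
```python
from h import *
import cv2
# numeric check: knob top & skirt predicted vs image edges in scene
c=env.camera_info('scene'); a=env.read_camera('scene'); b=env.read_camera('scene')
print('motion',np.abs(a.astype(int)-b).max())
g=cv2.GaussianBlur(cv2.cvtColor(a,cv2.COLOR_RGB2LAB).astype(np.float32),(0,0),.7)
t=np.linspace(0,2*np.pi,120,endpoint=False)
def S(x,y,z,r):
    q=np.array([pj(np.array([x+r*np.cos(k),y+r*np.sin(k),z]),c) for k in t],np.float32); return cv2.remap(g,q[None,:,0],q[None,:,1],1)[0]
for n,z,r in(('knob top',.148,.0075),('drum top',.130,.030),('skirt low',.087,.035),('flange',.063,.036)):
    L=[(np.minimum(np.linalg.norm(S(x,y,z,r-.0015)-S(x,y,z,r+.0015),axis=1),40).mean(),x,y) for x in np.arange(.564,.584,.001) for y in np.arange(-.226,-.204,.001)]
    print(n,np.round(sorted(L)[-1],4))
```

```text
motion 89
knob top [22.6882  0.564  -0.22  ]
drum top [19.9839  0.568  -0.215 ]
skirt low [26.2306  0.58   -0.211 ]
flange [24.0957  0.573  -0.214 ]
```

Run:
```python
from h import *
import cv2,time
I=[env.read_camera('scene')[150:270,330:400].astype(int) for _ in range(4)]
print([np.abs(I[i]-I[3]).mean().round(2) for i in range(3)])
c=env.camera_info('scene')
print('pred knob top',pj(np.array([.574,-.2145,.148]),c),'if 5mm high',pj(np.array([.574,-.2145,.153]),c))
a=I[3].astype(np.uint8); g=cv2.cvtColor(a,cv2.COLOR_RGB2GRAY)
# profile down the knob column
u=int(round(pj(np.array([.574,-.2145,.148]),c)[0]))-330
print(g[0:90,u].tolist())
print(np.round(env.get_obs()['joint_velocities'],3))
```

```text
[np.float64(2.09), np.float64(2.02), np.float64(2.0)]
pred knob top [370.62117603 194.70879626] if 5mm high [370.91788796 192.86711047]
[22, 24, 26, 27, 28, 32, 30, 33, 37, 37, 43, 42, 49, 51, 57, 59, 58, 60, 63, 63, 73, 120, 202, 221, 211, 176, 169, 161, 164, 168, 181, 187, 185, 184, 182, 185, 188, 180, 177, 189, 184, 182, 181, 195, 225, 227, 228, 221, 154, 118, 116, 120, 120, 155, 229, 230, 229, 230, 231, 234, 233, 233, 229, 201, 166, 166, 120, 120, 118, 117, 118, 120, 123, 161, 228, 209, 127, 113, 106, 98, 92, 98, 93, 96, 132, 228, 206, 120, 122, 137]
[-0.197 -0.066 -0.231  0.055 -0.062 -0.008  0.027]
```

The stack is still. The knob top shows at rows 193–197 (centre about 195.5), against 194.7 predicted for a seated lid and 192.9 for one 5 mm high, so the lid is fully down. Handing in.

```bash
python3 -c "
from cell import env
print(env.sign_off())"
```

```text
the job is handed in; nothing more can be done
None
```

I built the stack bottom-up (cup on the coaster, filter, press, lid) and handed it in at about 34 s; the hand-in returned no verdict, and my last images showed the stack upright and still with the lid fully down.

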